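Seal the pantry canisters and deal them out to two trays

TASK

Press the button in the lid of each canister gently but fully home to seal it, and find out by this whether its latch holds. Deal the canisters that stay sealed out to the two cardboard trays, one to each in turn, until both hold the same number; a canister whose button springs back up goes into the small grey bin instead. Set every canister down upright, do not drop or tip any, and leave the eggs, the egg carton, the drink can and the cup alone.

Things in the scene. Friction and masses are not known exactly. Their poses are not given: they have to be found in the camera images.
- canister1: one of five outwardly identical food canisters, standing upright on the board: round steel body of 54 mm diameter with a blank paper band, white round plastic lid of 56 mm diameter from 75.5 to 90 mm above the foot, 0.2 to 0.4 kg; with the button up it is 104 mm tall. Origin: centre of its underside; z up. Best held across the steel body, about 60 mm above the foot. Which canisters have a sound latch cannot be seen
- button1 (a joint): round grey push button, 33 mm across, in the middle of the lid of canister1; value in m: 0 up (14 mm proud of the lid), 0.009 fully home (5 mm proud). It moves at 2 to 4 N, then meets a rubber stop that gives 1 mm per 4 N for 4 mm and then no more. A sound latch stays where it is pushed and seals only beyond 0.008, so press until the stop is felt; a failed latch springs back to 0 when let go
- button1_top (a point): centre of the top face of the button of canister1: 103.8 mm above the canister's underside when up, 94.8 mm when fully home. Pressing with 6 to 10 N is plenty; more than 40 N would damage the lid
- canister2: one of five outwardly identical food canisters, standing upright on the board: round steel body of 54 mm diameter with a blank paper band, white round plastic lid of 56 mm diameter from 75.5 to 90 mm above the foot, 0.2 to 0.4 kg; with the button up it is 104 mm tall. Origin: centre of its underside; z up. Best held across the steel body, about 60 mm above the foot. Which canisters have a sound latch cannot be seen
- button2 (a joint): round grey push button, 33 mm across, in the middle of the lid of canister2; value in m: 0 up (14 mm proud of the lid), 0.009 fully home (5 mm proud). It moves at 2 to 4 N, then meets a rubber stop that gives 1 mm per 4 N for 4 mm and then no more. A sound latch stays where it is pushed and seals only beyond 0.008, so press until the stop is felt; a failed latch springs back to 0 when let go
- button2_top (a point): centre of the top face of the button of canister2: 103.8 mm above the canister's underside when up, 94.8 mm when fully home. Pressing with 6 to 10 N is plenty; more than 40 N would damage the lid
- canister3: one of five outwardly identical food canisters, standing upright on the board: round steel body of 54 mm diameter with a blank paper band, white round plastic lid of 56 mm diameter from 75.5 to 90 mm above the foot, 0.2 to 0.4 kg; with the button up it is 104 mm tall. Origin: centre of its underside; z up. Best held across the steel body, about 60 mm above the foot. Which canisters have a sound latch cannot be seen
- button3 (a joint): round grey push button, 33 mm across, in the middle of the lid of canister3; value in m: 0 up (14 mm proud of the lid), 0.009 fully home (5 mm proud). It moves at 2 to 4 N, then meets a rubber stop that gives 1 mm per 4 N for 4 mm and then no more. A sound latch stays where it is pushed and seals only beyond 0.008, so press until the stop is felt; a failed latch springs back to 0 when let go
- button3_top (a point): centre of the top face of the button of canister3: 103.8 mm above the canister's underside when up, 94.8 mm when fully home. Pressing with 6 to 10 N is plenty; more than 40 N would damage the lid
- canister4: one of five outwardly identical food canisters, standing upright on the board: round steel body of 54 mm diameter with a blank paper band, white round plastic lid of 56 mm diameter from 75.5 to 90 mm above the foot, 0.2 to 0.4 kg; with the button up it is 104 mm tall. Origin: centre of its underside; z up. Best held across the steel body, about 60 mm above the foot. Which canisters have a sound latch cannot be seen
- button4 (a joint): round grey push button, 33 mm across, in the middle of the lid of canister4; value in m: 0 up (14 mm proud of the lid), 0.009 fully home (5 mm proud). It moves at 2 to 4 N, then meets a rubber stop that gives 1 mm per 4 N for 4 mm and then no more. A sound latch stays where it is pushed and seals only beyond 0.008, so press until the stop is felt; a failed latch springs back to 0 when let go
- button4_top (a point): centre of the top face of the button of canister4: 103.8 mm above the canister's underside when up, 94.8 mm when fully home. Pressing with 6 to 10 N is plenty; more than 40 N would damage the lid
- canister5: one of five outwardly identical food canisters, standing upright on the board: round steel body of 54 mm diameter with a blank paper band, white round plastic lid of 56 mm diameter from 75.5 to 90 mm above the foot, 0.2 to 0.4 kg; with the button up it is 104 mm tall. Origin: centre of its underside; z up. Best held across the steel body, about 60 mm above the foot. Which canisters have a sound latch cannot be seen
- button5 (a joint): round grey push button, 33 mm across, in the middle of the lid of canister5; value in m: 0 up (14 mm proud of the lid), 0.009 fully home (5 mm proud). It moves at 2 to 4 N, then meets a rubber stop that gives 1 mm per 4 N for 4 mm and then no more. A sound latch stays where it is pushed and seals only beyond 0.008, so press until the stop is felt; a failed latch springs back to 0 when let go
- button5_top (a point): centre of the top face of the button of canister5: 103.8 mm above the canister's underside when up, 94.8 mm when fully home. Pressing with 6 to 10 N is plenty; more than 40 N would damage the lid
- board: fixed flat carrying board of pale wood, 250 (x) x 340 (y) x 16 mm, on which the canisters stand at the start, at least 105 mm from centre to centre. Origin: centre of its underside, on the table
- tray_a: one of two alike shallow cardboard trays, 220 mm long (x) x 118 mm wide (y), walls 30 mm high and 5 mm thick, floor 5 mm thick, fixed; takes two canisters upright side by side along its length, for example 55 mm either side of the middle. Origin: centre of its underside, on the table
- tray_b: one of two alike shallow cardboard trays, 220 mm long (x) x 118 mm wide (y), walls 30 mm high and 5 mm thick, floor 5 mm thick, fixed; takes two canisters upright side by side along its length, for example 55 mm either side of the middle. Origin: centre of its underside, on the table
- returns: small square grey plastic bin, 118 x 118 mm outside (126 mm over its rim), 45 mm high, walls and floor 4 mm thick, fixed: the place for canisters whose lid does not latch. Origin: centre of its underside, on the table
- egg_tray: bystander: fixed pulp tray of eggs, 152 x 290 mm, eggs reaching 75 mm high; origin: centre of its underside
- egg_carton: bystander: fixed closed half-dozen pulp egg carton, 112 x 156 mm, 67 mm high; origin: centre of its underside
- drink_can: bystander: drink can standing loose, 66 mm diameter, 122 mm high; origin: centre of its underside
- dye_cup: bystander: empty orange plastic cup standing loose, 84 mm across the rim, 65 mm high; origin: centre of its underside

How it is judged (in metres and radians):
On the way, in this order (a step that is already met when the one before it is completed fails the run):
1. a first canister is set down in one of the two trays (((horizontal distance between canister1 and tray_a below 0.085 m and height (world z) of canister1 below 0.015 m) or (horizontal distance between canister2 and tray_a below 0.085 m and height (world z) of canister2 below 0.015 m) or (horizontal distance between canister3 and tray_a below 0.085 m and height (world z) of canister3 below 0.015 m) or (horizontal distance between canister4 and tray_a below 0.085 m and height (world z) of canister4 below 0.015 m) or (horizontal distance between canister5 and tray_a below 0.085 m and height (world z) of canister5 below 0.015 m) or (horizontal distance between canister1 and tray_b below 0.085 m and height (world z) of canister1 below 0.015 m) or (horizontal distance between canister2 and tray_b below 0.085 m and height (world z) of canister2 below 0.015 m) or (horizontal distance between canister3 and tray_b below 0.085 m and height (world z) of canister3 below 0.015 m) or (horizontal distance between canister4 and tray_b below 0.085 m and height (world z) of canister4 below 0.015 m) or (horizontal distance between canister5 and tray_b below 0.085 m and height (world z) of canister5 below 0.015 m))), for 0.1 s.
2. a canister is set down in each of the two trays (((horizontal distance between canister1 and tray_a below 0.085 m and height (world z) of canister1 below 0.015 m) or (horizontal distance between canister2 and tray_a below 0.085 m and height (world z) of canister2 below 0.015 m) or (horizontal distance between canister3 and tray_a below 0.085 m and height (world z) of canister3 below 0.015 m) or (horizontal distance between canister4 and tray_a below 0.085 m and height (world z) of canister4 below 0.015 m) or (horizontal distance between canister5 and tray_a below 0.085 m and height (world z) of canister5 below 0.015 m)) and ((horizontal distance between canister1 and tray_b below 0.085 m and height (world z) of canister1 below 0.015 m) or (horizontal distance between canister2 and tray_b below 0.085 m and height (world z) of canister2 below 0.015 m) or (horizontal distance between canister3 and tray_b below 0.085 m and height (world z) of canister3 below 0.015 m) or (horizontal distance between canister4 and tray_b below 0.085 m and height (world z) of canister4 below 0.015 m) or (horizontal distance between canister5 and tray_b below 0.085 m and height (world z) of canister5 below 0.015 m))), for 0.1 s.
At the end, for the whole second after the job is handed in: Each cardboard tray holds two canisters, the grey bin any other; all stand on the floor there, upright within 7 degrees, let go and at rest. In the trays every button is down (over 8 of its 9 mm travel), in the bin it is up (under 3 mm) (height (world z) of each of canister1, canister2, canister3, canister4, canister5 below 0.015 m and angle between each of canister1, canister2, canister3, canister4, canister5's own z axis and vertical below 0.12 rad and linear speed of each of canister1, canister2, canister3, canister4, canister5 below 0.02 m/s and contact force between each of canister1, canister2, canister3, canister4, canister5 and the fingers below 0.2 N and ((value of joint button1 above 0.008 m and (horizontal distance between canister1 and tray_a below 0.085 m or horizontal distance between canister1 and tray_b below 0.085 m)) or (value of joint button1 below 0.003 m and horizontal distance between canister1 and returns below 0.045 m)) and ((value of joint button2 above 0.008 m and (horizontal distance between canister2 and tray_a below 0.085 m or horizontal distance between canister2 and tray_b below 0.085 m)) or (value of joint button2 below 0.003 m and horizontal distance between canister2 and returns below 0.045 m)) and ((value of joint button3 above 0.008 m and (horizontal distance between canister3 and tray_a below 0.085 m or horizontal distance between canister3 and tray_b below 0.085 m)) or (value of joint button3 below 0.003 m and horizontal distance between canister3 and returns below 0.045 m)) and ((value of joint button4 above 0.008 m and (horizontal distance between canister4 and tray_a below 0.085 m or horizontal distance between canister4 and tray_b below 0.085 m)) or (value of joint button4 below 0.003 m and horizontal distance between canister4 and returns below 0.045 m)) and ((value of joint button5 above 0.008 m and (horizontal distance between canister5 and tray_a below 0.085 m or horizontal distance between canister5 and tray_b below 0.085 m)) or (value of joint button5 below 0.003 m and horizontal distance between canister5 and returns below 0.045 m)) and (horizontal distance between each of canister1, canister2 and tray_a below 0.085 m or horizontal distance between each of canister1, canister3 and tray_a below 0.085 m or horizontal distance between each of canister1, canister4 and tray_a below 0.085 m or horizontal distance between each of canister1, canister5 and tray_a below 0.085 m or horizontal distance between each of canister2, canister3 and tray_a below 0.085 m or horizontal distance between each of canister2, canister4 and tray_a below 0.085 m or horizontal distance between each of canister2, canister5 and tray_a below 0.085 m or horizontal distance between each of canister3, canister4 and tray_a below 0.085 m or horizontal distance between each of canister3, canister5 and tray_a below 0.085 m or horizontal distance between each of canister4, canister5 and tray_a below 0.085 m) and (horizontal distance between each of canister1, canister2 and tray_b below 0.085 m or horizontal distance between each of canister1, canister3 and tray_b below 0.085 m or horizontal distance between each of canister1, canister4 and tray_b below 0.085 m or horizontal distance between each of canister1, canister5 and tray_b below 0.085 m or horizontal distance between each of canister2, canister3 and tray_b below 0.085 m or horizontal distance between each of canister2, canister4 and tray_b below 0.085 m or horizontal distance between each of canister2, canister5 and tray_b below 0.085 m or horizontal distance between each of canister3, canister4 and tray_b below 0.085 m or horizontal distance between each of canister3, canister5 and tray_b below 0.085 m or horizontal distance between each of canister4, canister5 and tray_b below 0.085 m)); the robot touches nothing.
It fails at once if a tray was given a second canister while the other had none ((((horizontal distance between each of canister1, canister2 and tray_a below 0.085 m and height (world z) of each of canister1, canister2 below 0.015 m) or (horizontal distance between each of canister1, canister3 and tray_a below 0.085 m and height (world z) of each of canister1, canister3 below 0.015 m) or (horizontal distance between each of canister1, canister4 and tray_a below 0.085 m and height (world z) of each of canister1, canister4 below 0.015 m) or (horizontal distance between each of canister1, canister5 and tray_a below 0.085 m and height (world z) of each of canister1, canister5 below 0.015 m) or (horizontal distance between each of canister2, canister3 and tray_a below 0.085 m and height (world z) of each of canister2, canister3 below 0.015 m) or (horizontal distance between each of canister2, canister4 and tray_a below 0.085 m and height (world z) of each of canister2, canister4 below 0.015 m) or (horizontal distance between each of canister2, canister5 and tray_a below 0.085 m and height (world z) of each of canister2, canister5 below 0.015 m) or (horizontal distance between each of canister3, canister4 and tray_a below 0.085 m and height (world z) of each of canister3, canister4 below 0.015 m) or (horizontal distance between each of canister3, canister5 and tray_a below 0.085 m and height (world z) of each of canister3, canister5 below 0.015 m) or (horizontal distance between each of canister4, canister5 and tray_a below 0.085 m and height (world z) of each of canister4, canister5 below 0.015 m)) and not ((horizontal distance between canister1 and tray_b below 0.085 m and height (world z) of canister1 below 0.015 m) or (horizontal distance between canister2 and tray_b below 0.085 m and height (world z) of canister2 below 0.015 m) or (horizontal distance between canister3 and tray_b below 0.085 m and height (world z) of canister3 below 0.015 m) or (horizontal distance between canister4 and tray_b below 0.085 m and height (world z) of canister4 below 0.015 m) or (horizontal distance between canister5 and tray_b below 0.085 m and height (world z) of canister5 below 0.015 m))) or (((horizontal distance between each of canister1, canister2 and tray_b below 0.085 m and height (world z) of each of canister1, canister2 below 0.015 m) or (horizontal distance between each of canister1, canister3 and tray_b below 0.085 m and height (world z) of each of canister1, canister3 below 0.015 m) or (horizontal distance between each of canister1, canister4 and tray_b below 0.085 m and height (world z) of each of canister1, canister4 below 0.015 m) or (horizontal distance between each of canister1, canister5 and tray_b below 0.085 m and height (world z) of each of canister1, canister5 below 0.015 m) or (horizontal distance between each of canister2, canister3 and tray_b below 0.085 m and height (world z) of each of canister2, canister3 below 0.015 m) or (horizontal distance between each of canister2, canister4 and tray_b below 0.085 m and height (world z) of each of canister2, canister4 below 0.015 m) or (horizontal distance between each of canister2, canister5 and tray_b below 0.085 m and height (world z) of each of canister2, canister5 below 0.015 m) or (horizontal distance between each of canister3, canister4 and tray_b below 0.085 m and height (world z) of each of canister3, canister4 below 0.015 m) or (horizontal distance between each of canister3, canister5 and tray_b below 0.085 m and height (world z) of each of canister3, canister5 below 0.015 m) or (horizontal distance between each of canister4, canister5 and tray_b below 0.085 m and height (world z) of each of canister4, canister5 below 0.015 m)) and not ((horizontal distance between canister1 and tray_a below 0.085 m and height (world z) of canister1 below 0.015 m) or (horizontal distance between canister2 and tray_a below 0.085 m and height (world z) of canister2 below 0.015 m) or (horizontal distance between canister3 and tray_a below 0.085 m and height (world z) of canister3 below 0.015 m) or (horizontal distance between canister4 and tray_a below 0.085 m and height (world z) of canister4 below 0.015 m) or (horizontal distance between canister5 and tray_a below 0.085 m and height (world z) of canister5 below 0.015 m)))).
It fails at once if a canister was dropped (falling free faster than 0.5 m/s) ((linear speed of canister1 above 0.5 m/s and contact force between canister1 and anything else below 0.02 N) or (linear speed of canister2 above 0.5 m/s and contact force between canister2 and anything else below 0.02 N) or (linear speed of canister3 above 0.5 m/s and contact force between canister3 and anything else below 0.02 N) or (linear speed of canister4 above 0.5 m/s and contact force between canister4 and anything else below 0.02 N) or (linear speed of canister5 above 0.5 m/s and contact force between canister5 and anything else below 0.02 N)).
It fails at once if a canister was tipped over (more than 45 degrees) (angle between any of canister1, canister2, canister3, canister4, canister5's own z axis and vertical above 0.8 rad).
It fails at once if a button was pressed harder than 40 N (contact force between any of button1, button2, button3, button4, button5 and the fingers above 40 N).
It fails at once if a bystander was disturbed: can or cup moved by more than 30 mm, eggs or carton struck with more than 5 N (distance of any of drink_can, dye_cup from where it was at the start of the episode above 0.03 m or contact force between any of egg_tray, egg_carton and the arm above 5 N or contact force between any of egg_tray, egg_carton and the fingers above 5 N).
It also fails if it takes over 72 s, if anything falls off the work surface, if the arm or the gripper's body presses on something with over 40 N, if the wrist force passes 120 N, or if a joint passes its speed limit or range.

ROBOT

A 6-joint arm with a two-finger parallel gripper is mounted at the origin on the work surface. World frame = base frame: x ahead of the robot, y to its left, z up, the work surface at z = 0. Lengths are in mm, angles in rad, forces in N, time in s.
With the tool pointing down it reaches from about 150 to 775 mm from the base axis. Payload 6.1 kg.
Tool frame: the origin (TCP) lies midway between the tips of the shut fingers; the grasp point (between the pads) lies 19 mm behind it; z points along the fingers, y is the direction in which the jaws open and shut (so a half turn about z gives the same grasp; the last joint's range is limited). The gripper opens to 85 mm and grips with 20 to 120 N. Pads are 22 mm wide; open, the fingers measure 114 mm over their backs; the gripper's body (76 mm by 85 mm) begins 54 mm behind the grasp point. The pads swing forward as they close: fully open they stand 13 mm farther back than shut.
Start: joints at [-1.131, 0.126, -0.04, 1.405, 0, 1.571], TCP at [223.515, -475.026, 231.295] pointing down, gripper open.
Joint ranges: [-2.72, 2.72], [-0.95, 1.95], [-1.27, 1.35], [-1.78, 2.02], [-1.46, 1.47], [-3.14, 3.14]. Speed limits (rad/s): [2.39, 2.39, 3.01, 3.14, 3.14, 3.14].

INTERFACE

Orientations are given as a unit quaternion [x, y, z, w].
In Python, from plant import arm, solver, viewer gives the robot as it stands. Calls block until the motion is done:
- arm.move_to(position, orientation): joint-space move of the TCP to a pose.
- arm.move_l(position, feed=150, rot=None, max_force=None): straight line of the TCP; rot=None keeps the orientation; feed is the mean speed in mm/s. With max_force (N) it stops when the force on the tool has changed by that much, and returns True; else False.
- arm.movej(angles): joint-space move.
- arm.grip(opening, effort=None): finger opening in mm; effort is the grip in N (None keeps the last); returns when the fingers have stopped.
- arm.dwell(seconds).
- solver.solve_ik(position, orientation): joint angles nearest the present ones, or None.
- viewer.camera(name): name is "scene" or "top"; returns the picture (400x640x3 uint8, red, green, blue); there is no depth.
- viewer.camera_info(name): a dict with "fx", "fy", "cx", "cy" (pixels), "world_to_cam" (4x4, takes a point from world to camera coordinates). Camera axes: x right, y down, z forward; pixel columns grow to the right and rows downward; lengths in mm; the calibration is good to about 2 mm. A picture is of the moment at which its call begins. camera_info takes no time and is no camera call.
A pose or a line that the arm cannot do raises arm.IKError and nothing moves.
- arm.close_job(): hands the job in, once; it reports no verdict.
Readings, each from a call of its own:
- arm.read_time(): time.
- arm.read_joint_pos(): joint angles.
- arm.read_dq(): joint speeds.
- arm.read_joint_efforts(): joint torques, N m.
- arm.read_position(): TCP position.
- arm.read_ee_rot(): TCP orientation.
- arm.read_force(): force on the tool from outside, world axes, zero at the start.
- arm.read_wrist_torque(): the same for the moment, N m.
- arm.read_finger_gap(): finger opening in mm.
Only numpy, scipy, OpenCV 4.12 (cv2) and the standard library are available. Lean on these libraries where they do the work, as an engineer would, in place of code of your own. Each camera call takes 0.05 s, during which the arm holds its last target.

## Working session

There is one attempt and no reset: what is moved stays moved. The work goes in short steps, each a Python script; the robot and the scene stay as the last script left them, time stands still between calls to the robot, and variables do not carry over. Pictures are saved under pics/ and viewed, and the job is handed in when it is done.

```bash
ls; mkdir -p pics
python3 - <<'E'
from plant import arm, solver, viewer
import cv2
for n in ("scene","top"):
    cv2.imwrite(f"pics/{n}0.png",viewer.camera(n)[:,:,::-1])
    print(viewer.camera_info(n))
print(arm.read_time(),arm.read_ee_rot(),arm.read_finger_gap(),arm.read_force())
E
```

```text
pics
{'fx': 430.982744443902, 'fy': 430.982744443902, 'cx': 316.2379554485402, 'cy': 196.97350824080158, 'world_to_cam': array([[ 6.05949512e-01,  7.95502195e-01, -1.20237981e-03,
        -3.31280354e+02],
       [ 6.96090676e-01, -5.30956261e-01, -4.83263096e-01,
        -4.20115535e+02],
       [-3.85075265e-01,  2.91996072e-01, -8.75474348e-01,
         1.83592172e+03],
       [ 0.00000000e+00,  0.00000000e+00,  0.00000000e+00,
         1.00000000e+00]])}
{'fx': 420.16221726194055, 'fy': 420.16221726194055, 'cx': 313.75901831647775, 'cy': 194.40112307440094, 'world_to_cam': array([[-8.36169491e-03, -9.99959452e-01,  3.34300747e-03,
        -4.53633655e+01],
       [-9.82480214e-01,  7.59299898e-03, -1.86212178e-01,
         6.07534954e+02],
       [ 1.86179244e-01, -4.84148811e-03, -9.82503867e-01,
         1.27188146e+03],
       [ 0.00000000e+00,  0.00000000e+00,  0.00000000e+00,
         1.00000000e+00]])}
0.1 [ 9.75922004e-01  2.18118622e-01 -1.52235224e-04 -6.97236295e-04] 85.51007410595057 [ 0.10873071 -0.63665012  0.86089416]
```

View pics/scene0.png

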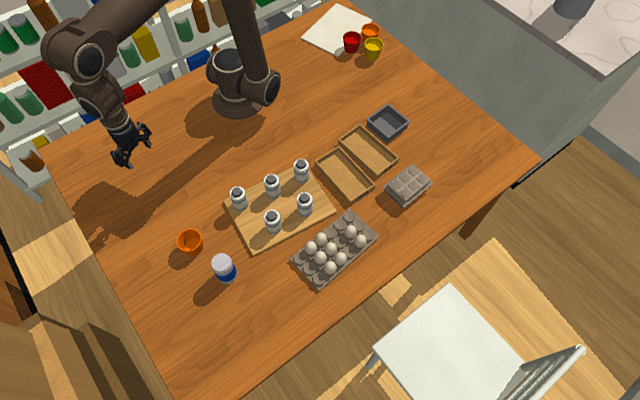

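View pics/top0.png

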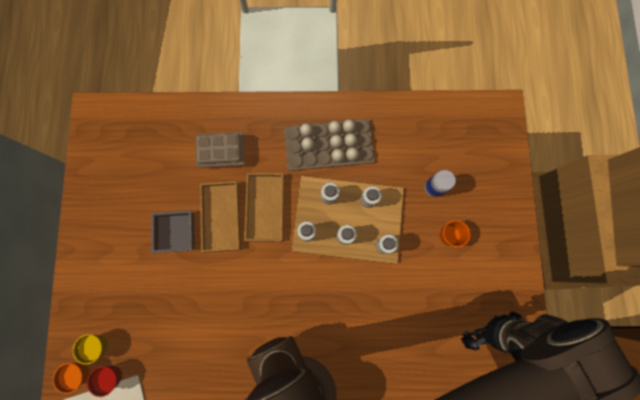

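The scene view shows five canisters on the board near (270,190), the trays at (345,170) and (368,150), and the bin at (387,122). In the top view the canisters are at (330,193), (372,196), (306,231), (347,235) and (388,244). I'll zoom in to build the masks.

Run:
```python
import cv2
t=cv2.imread("pics/top0.png");s=cv2.imread("pics/scene0.png")
cv2.imwrite("pics/topz.png",cv2.resize(t[165:275,140:410],None,fx=2.9,fy=2.9,interpolation=cv2.INTER_NEAREST))
cv2.imwrite("pics/scz.png",cv2.resize(s[95:260,215:445],None,fx=3.4,fy=3.4,interpolation=cv2.INTER_NEAREST))
```

```text
(no output)
```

View pics/topz.png

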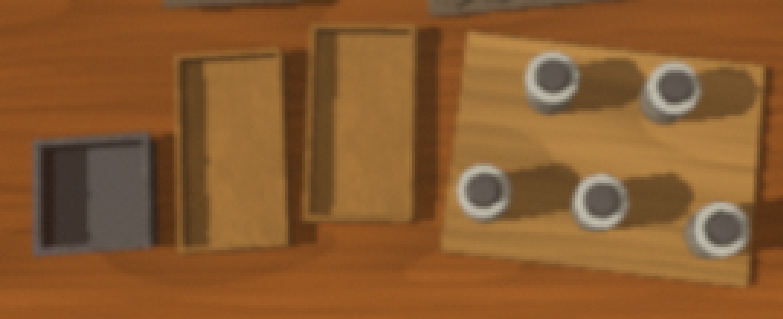

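View pics/scz.png

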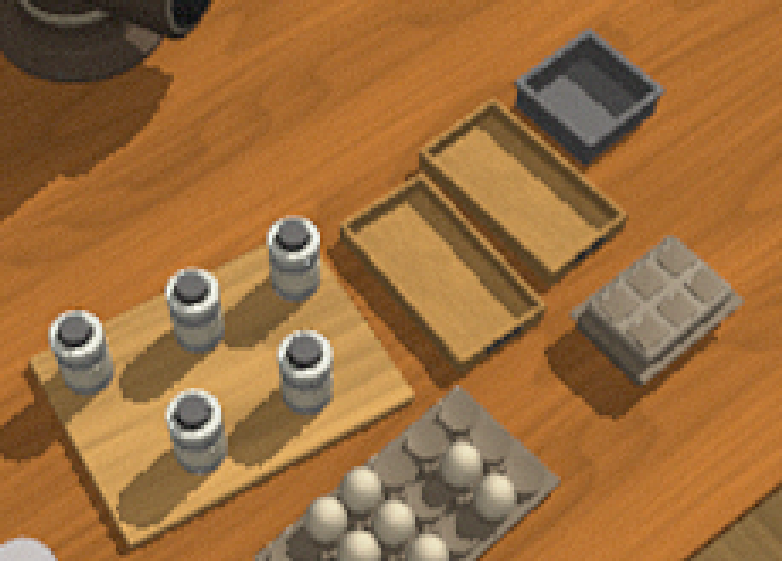

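```bash
cat > h.py <<'E'
import numpy as np, cv2
from plant import arm, solver, viewer
def ray(n,uv,z):
    c=viewer.camera_info(n);T=np.array(c["world_to_cam"]);R,t=T[:3,:3],T[:3,3]
    o=-R.T@t; d=R.T@np.array([(uv[0]+0.0-c["cx"])/c["fx"],(uv[1]-c["cy"])/c["fy"],1])
    return o+d*(z-o[2])/d[2]
def buttons(n,img):
    # img RGB ; dark grey discs inside white lid
    b=img.astype(int); mx=b.max(2);mn=b.min(2)
    white=((mx>165)&(mx-mn<45)).astype(np.uint8)
    out=[]
    cn,_=cv2.findContours(white,cv2.RETR_CCOMP,cv2.CHAIN_APPROX_NONE),0
    cs,h=cn
    for i,c in enumerate(cs):
        if h[0][i][3]>=0 and 15<cv2.contourArea(c)<400:
            m=np.zeros(white.shape,np.uint8);cv2.drawContours(m,[c],-1,1,-1)
            m&=(1-white)
            M=cv2.moments(m,True)
            out.append((M["m10"]/M["m00"],M["m01"]/M["m00"],M["m00"]))
    return out
E
python3 - <<'E'
from h import *
np.set_printoptions(precision=1,suppress=True)
top=cv2.imread("pics/top0.png")[:,:,::-1];sc=cv2.imread("pics/scene0.png")[:,:,::-1]
for n,im in(("top",top),("scene",sc)):
    for b in buttons(n,im): print(n,np.array(b),ray(n,b[:2],119.8))
def quad(n,pts,z):
    P=np.array([ray(n,p,z)[:2] for p in pts]); 
    print(n,P.mean(0),[np.linalg.norm(P[i]-P[i-1]).round() for i in range(4)], np.degrees(np.arctan2(*(P[1]-P[0])[::-1])).round(1),np.degrees(np.arctan2(*(P[2]-P[3])[::-1])).round(1))
f=lambda L,s,o:(np.array(L)+.5)/s+np.array(o)-.5
for L,z in (([(310,26),(417,28),(412,221),(304,219)],30),([(176,55),(281,49),(289,246),(178,250)],30),([(35,140),(150,135),(155,245),(35,253)],45),([(467,32),(766,66),(749,286),(441,248)],16)):
    quad("top",f(L,2.9,(140,165)),z)
for L,z in (([(420,178),(543,310),(462,366),(341,230)],30),([(493,101),(626,214),(553,275),(421,156)],30),([(588,31),(662,91),(589,153),(516,85)],45)):
    quad("scene",f(L,3.4,(215,95)),z)
E
```

```text
top [573.1 109.4] [np.float64(216.0), np.float64(120.0), np.float64(216.0), np.float64(118.0)] -91.5 -91.5
top [544.7 252. ] [np.float64(217.0), np.float64(117.0), np.float64(220.0), np.float64(120.0)] -87.1 -88.4
top [495.6 395.3] [np.float64(123.0), np.float64(125.0), np.float64(120.0), np.float64(128.0)] -87.9 -86.7
top [ 534.9 -161.9] [np.float64(245.0), np.float64(340.0), np.float64(247.0), np.float64(339.0)] -97.1 -97.4
scene [580.2 106.2] [np.float64(115.0), np.float64(218.0), np.float64(114.0), np.float64(216.0)] -0.9 -0.6
scene [549.  251.7] [np.float64(118.0), np.float64(214.0), np.float64(119.0), np.float64(215.0)] 4.2 3.9
scene [499.8 394.7] [np.float64(123.0), np.float64(121.0), np.float64(129.0), np.float64(126.0)] 3.7 1.0
```

Trays and bin match the given sizes (about 118 x 217 and 125 mm) in both views. The button mask found nothing, so I'll check its thresholds.

Run:
```python
from h import *
top=cv2.imread("pics/top0.png")[:,:,::-1];sc=cv2.imread("pics/scene0.png")[:,:,::-1]
print(top[193,318:343].tolist()); print(sc[190:200,238].tolist()); print(sc[192,228:250].tolist())
```

```text
[[161, 117, 62], [161, 117, 63], [163, 129, 89], [175, 158, 135], [187, 180, 165], [184, 179, 165], [157, 151, 138], [116, 108, 97], [92, 84, 75], [93, 84, 76], [95, 87, 79], [96, 88, 81], [96, 88, 80], [95, 87, 79], [93, 85, 77], [88, 80, 72], [80, 71, 63], [87, 79, 69], [112, 106, 95], [133, 125, 114], [127, 117, 103], [112, 93, 72], [101, 74, 44], [101, 71, 38], [101, 72, 38]]
[[114, 111, 106], [114, 112, 109], [113, 110, 108], [119, 118, 114], [94, 94, 89], [52, 47, 52], [48, 43, 44], [193, 195, 176], [249, 249, 241], [197, 196, 188]]
[[172, 107, 45], [174, 160, 140], [242, 249, 243], [175, 178, 165], [61, 62, 59], [116, 114, 111], [112, 111, 108], [113, 108, 104], [113, 113, 110], [111, 107, 105], [113, 110, 108], [115, 112, 107], [92, 90, 89], [58, 54, 57], [149, 147, 137], [244, 245, 239], [228, 232, 219], [167, 147, 114], [179, 135, 68], [189, 144, 82], [200, 152, 89], [202, 153, 88]]
```

```bash
cat >> h.py <<'E'
def buttons(n,img):
    b=cv2.GaussianBlur(img,(3,3),0).astype(int); mx=b.max(2);mn=b.min(2)
    m=((mx<132)&(mx-mn<28)).astype(np.uint8)
    x0,x1,y0,y1=(285,415,170,265) if n=="top" else (218,340,145,255)
    r=np.zeros_like(m);r[y0:y1,x0:x1]=m[y0:y1,x0:x1]
    k,l,st,ce=cv2.connectedComponentsWithStats(r,connectivity=4)
    return [(ce[i][0],ce[i][1],st[i][4],st[i][2],st[i][3]) for i in range(1,k) if st[i][4]>30]
E
python3 - <<'E'
from h import *
np.set_printoptions(precision=1,suppress=True)
top=cv2.imread("pics/top0.png")[:,:,::-1];sc=cv2.imread("pics/scene0.png")[:,:,::-1]
for n,im in(("top",top),("scene",sc)):
    for b in buttons(n,im): print(n,np.array(b),ray(n,b[:2],119.8))
E
```

```text
top [331.1 190.7 124.   14.   11. ] [ 606.2 -102.3  119.8]
top [372.9 194.5 117.   13.   12. ] [ 593.5 -228.   119.8]
top [307.4 230.  129.   14.   11. ] [488.  -30.3 119.8]
top [348.  233.5 130.   14.   12. ] [ 476.6 -150.4  119.8]
top [389.4 243.2 132.   14.   12. ] [ 447.  -271.7  119.8]
scene [300.3 164.3  70.   10.    9. ] [495.5 -32.1 119.8]
scene [300.9 176.2 138.   13.   14. ] [536.7 -59.7 119.8]
scene [270.4 179.9  72.   10.    9. ] [ 484.7 -152.9  119.8]
scene [272.8 191.6 141.   15.   15. ] [ 528.2 -172.8  119.8]
scene [236.2 192.5  76.   10.   10. ] [ 455.2 -274.5  119.8]
scene [303.4 198.5  76.   10.   10. ] [ 613.7 -105.7  119.8]
scene [239.8 204.  136.   15.   14. ] [ 500.5 -288.9  119.8]
scene [304.3 210.1 133.   14.   14. ] [ 651.  -129.4  119.8]
scene [270.7 216.4  83.   11.   10. ] [ 602.5 -232.2  119.8]
scene [273.3 227.7 122.   15.   13. ] [ 641.6 -248.9  119.8]
scene [337.8 233.3  32.    5.   14. ] [785.1 -93.4 119.8]
scene [315.6 249.  174.   36.   18. ] [ 784.9 -184.   119.8]
```

Both views see all five buttons. They agree within about 8 mm in x and 4 mm in y, and the spacing is at least 105 mm, so I'll use the mean. Next I'll check IK for every pose I need, and the egg tray clearance.

```bash
cat >> h.py <<'E'
C={1:(451,-273),2:(481,-151.5),3:(598,-230),4:(610,-104),5:(492,-31)}
A=(577,108);B=(547,252);BIN=(498,395)
yA,yB=np.radians(-1.2),np.radians(3.0)
SL={"a1":(A[0]-55,A[1]+1),"a2":(A[0]+55,A[1]-1),"b1":(B[0]-55,B[1]-3),"b2":(B[0]+55,B[1]+3),"bin":BIN}
Q=[1,0,0,0]; Q2=[0,1,0,0]
E
python3 - <<'E'
from h import *
np.set_printoptions(precision=2,suppress=True)
for k,p in list(C.items())+list(SL.items()):
    for q in (Q,Q2):
        print(k,[solver.solve_ik([p[0],p[1],z],q) for z in (60,190)])
print(ray("top",(287,167),40),ray("top",(373,164),40))
E
```

```text
1 [array([-0.54,  0.19, -0.35,  1.03,  0.  ,  2.6 ]), array([-0.54,  0.13, -0.12,  1.32,  0.  ,  2.6 ])]
1 [array([-0.54,  0.19, -0.35,  1.03,  0.  , -0.54]), array([-0.54,  0.13, -0.12,  1.32,  0.  , -0.54])]
2 [array([-0.31,  0.15, -0.4 ,  1.03,  0.  ,  2.84]), array([-0.31,  0.09, -0.17,  1.31,  0.  ,  2.84])]
2 [array([-0.31,  0.15, -0.4 ,  1.03,  0.  , -0.31]), array([-0.31,  0.09, -0.17,  1.31,  0.  , -0.31])]
3 [array([-0.37,  0.39, -0.08,  1.11,  0.  ,  2.77]), array([-0.37,  0.35,  0.16,  1.38,  0.  ,  2.77])]
3 [array([-0.37,  0.39, -0.08,  1.11,  0.  , -0.37]), array([-0.37,  0.35,  0.16,  1.38,  0.  , -0.37])]
4 [array([-0.17,  0.35, -0.13,  1.09,  0.  ,  2.97]), array([-0.17,  0.31,  0.1 ,  1.36,  0.  ,  2.97])]
4 [array([-0.17,  0.35, -0.13,  1.09,  0.  , -0.17]), array([-0.17,  0.31,  0.1 ,  1.36,  0.  , -0.17])]
5 [array([-0.06,  0.12, -0.42,  1.02,  0.  ,  3.08]), array([-0.06,  0.07, -0.19,  1.31,  0.  ,  3.08])]
5 [array([-0.06,  0.12, -0.42,  1.02,  0.  , -0.06]), array([-0.06,  0.07, -0.19,  1.31,  0.  , -0.06])]
a1 [array([ 0.21,  0.2 , -0.34,  1.04,  0.  , -2.9
[... 342 characters left out ...]
0.16, 1.38, 0.  , 0.17])]
b1 [array([ 0.47,  0.23, -0.3 ,  1.05,  0.  , -2.67]), array([ 0.47,  0.18, -0.07,  1.32,  0.  , -2.67])]
b1 [array([ 0.47,  0.23, -0.3 ,  1.05,  0.  ,  0.47]), array([ 0.47,  0.18, -0.07,  1.32,  0.  ,  0.47])]
b2 [array([ 0.4 ,  0.41, -0.04,  1.12,  0.  , -2.74]), array([ 0.4 ,  0.38,  0.19,  1.39,  0.  , -2.74])]
b2 [array([ 0.4 ,  0.41, -0.04,  1.12,  0.  ,  0.4 ]), array([0.4 , 0.38, 0.19, 1.39, 0.  , 0.4 ])]
bin [array([ 0.67,  0.38, -0.09,  1.1 ,  0.  , -2.47]), array([ 0.67,  0.34,  0.14,  1.37,  0.  , -2.47])]
bin [array([ 0.67,  0.38, -0.09,  1.1 ,  0.  ,  0.67]), array([0.67, 0.34, 0.14, 1.37, 0.  , 0.67])]
[701.54  35.71  40.  ] [ 709.49 -243.75   40.  ]
```

```bash
cat >> h.py <<'E'
def press(k):
    x,y=C[k]; t0=arm.read_time()
    arm.move_to([x,y,128],Q2); 
    f0=arm.read_force()[2]
    hit=arm.move_l([x,y,105],feed=25,max_force=9)
    p=arm.read_position(); f1=arm.read_force()[2]
    arm.move_l([x,y,114.5],feed=40)   # 3.7 mm above home, 5.3 below up
    f2=arm.read_force()[2]
    print(k,"hit",hit,"z",round(p[2],2),"f0 %.2f press %.2f release %.2f"%(f0,f1-f0,f2-f0),"t %.2f->%.2f"%(t0,arm.read_time()))
    arm.move_l([x,y,128],feed=120)
E
python3 - <<'E'
from h import *
t=arm.read_time(); arm.grip(0,40); print(arm.read_time()-t, arm.read_finger_gap())
press(1)
print(arm.read_time())
for n in("top","scene"): cv2.imwrite(f"pics/{n}1.png",viewer.camera(n)[:,:,::-1])
E
```

```text
0.7667 -0.2656025692552867
1 hit True z 108.2 f0 0.06 press 9.29 release 0.07 t 0.87->3.80
4.0667
```

Run:
```python
import cv2,numpy as np
a=[cv2.imread(f"pics/{n}{i}.png")[r[0]:r[1],r[2]:r[3]] for i in (0,1) for n,r in(("scene",(145,255,215,345)),)]
b=cv2.imread("pics/top1.png")[170:280,285:415]
cv2.imwrite("pics/c1.png",cv2.resize(np.hstack([a[1],b]),None,fx=3,fy=3,interpolation=cv2.INTER_NEAREST))
```

```text
(no output)
```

View pics/c1.png

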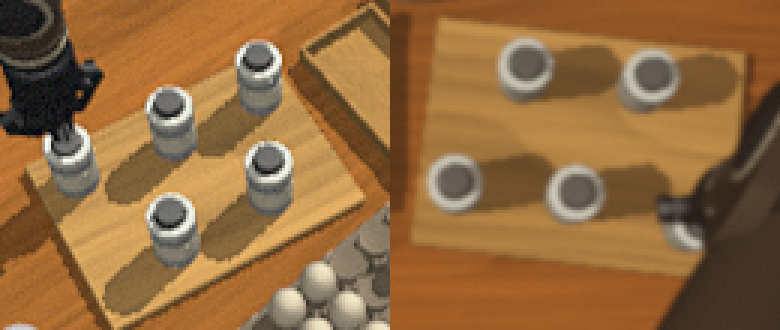

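The tip sits centred on canister 1's button (zoomed scene about (65,140)). Force was zero on release, so that latch holds. I'll press the rest.

Run:
```python
from h import *
for k in (2,3,4,5): press(k)
print(arm.read_time())
x,y=C[5]
arm.move_to([430,60,190],Q2)
print(arm.read_time())
for n in("top","scene"): cv2.imwrite(f"pics/{n}2.png",viewer.camera(n)[:,:,::-1])
a=cv2.imread("pics/scene2.png")[145:255,215:345]
b=cv2.imread("pics/top2.png")[170:280,285:415]
cv2.imwrite("pics/c2.png",cv2.resize(np.hstack([a,b]),None,fx=3,fy=3,interpolation=cv2.INTER_NEAREST))
```

```text
2 hit True z 108.16 f0 -0.27 press 9.78 release 0.53 t 4.17->5.83
3 hit True z 108.25 f0 -1.00 press 10.70 release 0.28 t 6.10->7.83
4 hit True z 108.32 f0 -0.05 press 10.22 release 1.83 t 8.09->9.78
5 hit True z 108.1 f0 0.60 press 8.89 release -0.05 t 10.04->11.76
12.025
12.6
```

View pics/c2.png

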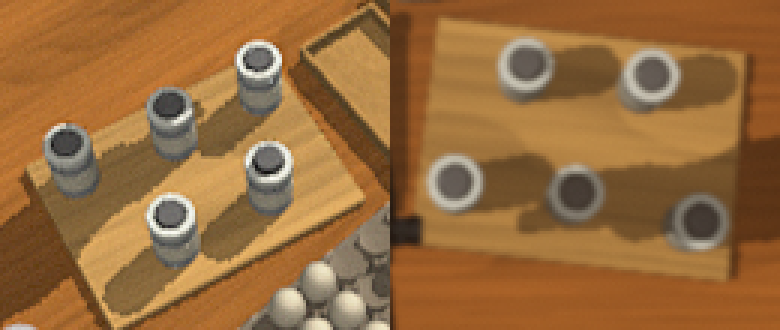

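Canister 4 still shows the dark crescent of a raised button, at zoomed scene (268,160), and it alone kept a spring force (1.83 N). Buttons 1, 2, 3 and 5 are down. I'll confirm this with an image difference, then pick canister 5 first.

```bash
cat >> h.py <<'E'
def pick(k,h=37):
    x,y=C[k]
    arm.move_to([x,y,165],Q2)
    arm.move_l([x,y,16+h],feed=150)
    arm.grip(45,60)
    print("pick",k,"gap %.1f"%arm.read_finger_gap(),"t %.2f"%arm.read_time())
    arm.move_l([x,y,h+60 if k==5 else 175],feed=180)
def place(s,floor=5,h=37,yaw=0,zc=175):
    x,y=SL[s]; q=[-np.sin(yaw/2),np.cos(yaw/2),0,0]  # Rz(yaw)*Q2
    arm.move_to([x,y,zc],q)
    g=arm.read_finger_gap()
    arm.move_l([x,y,floor+h+4],feed=150)
    hit=arm.move_l([x,y,floor+h-4],feed=25,max_force=5)
    print("place",s,"gap %.1f"%g,"hit",hit,"z %.1f"%arm.read_position()[2],"t %.2f"%arm.read_time())
    arm.grip(76)
    arm.move_l([x,y,floor+h+80],feed=200)
E
python3 - <<'E'
from h import *
a=cv2.imread("pics/scene0.png").astype(int);b=cv2.imread("pics/scene2.png").astype(int)
for k,(u,v) in {1:(236,192),2:(270,180),3:(271,216),4:(303,198),5:(300,164)}.items():
    w=np.s_[v-2:v+9,u-6:u+8]
    c=lambda im: ((im[w]*1.0)/im[w].mean())
    print(k,np.abs(c(a)-c(b)).mean().round(3))
arm.grip(85)
pick(5); place("a2",yaw=yA,zc=110)
for n in("top","scene"): cv2.imwrite(f"pics/{n}3.png",viewer.camera(n)[:,:,::-1])
print(arm.read_time())
a=cv2.imread("pics/scene3.png")[105:255,215:425]
b=cv2.imread("pics/top3.png")[165:275,190:410]
cv2.imwrite("pics/c3.png",np.vstack([cv2.resize(a,(640,457))[:340],cv2.resize(b,(640,320))[:250]]))
E
```

```text
1 0.212
2 0.209
3 0.145
4 0.025
5 0.152
pick 5 gap 53.9 t 15.32
place a2 gap 53.6 hit True z 42.3 t 17.38
18.3917
```

View pics/c3.png

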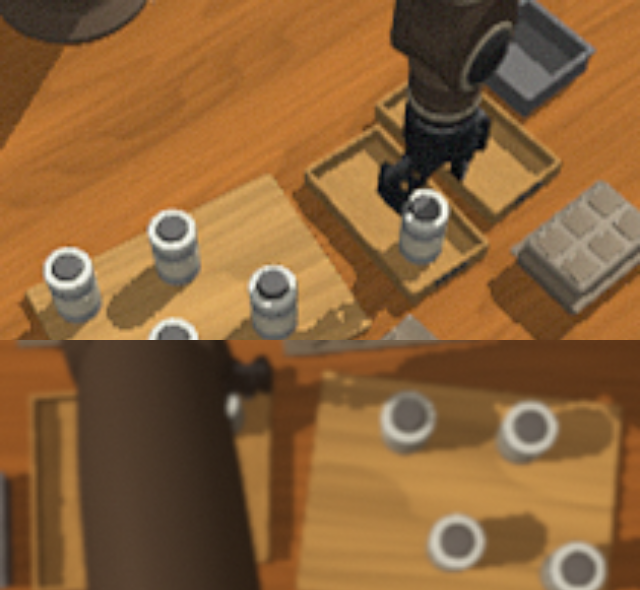

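Canister 5 landed at the expected z (42.3 against 42) and stands upright in the far end of the near tray. The image difference also marks 4 as the only button unchanged (0.025 against 0.145 or more). Next, canister 2 goes to tray b.

Run:
```python
from h import *
arm.grip(85)
pick(2); place("b2",yaw=yB)
arm.grip(85)
pick(3); place("a1",yaw=yA)
print(arm.read_time())
for n in("scene","top"): cv2.imwrite(f"pics/{n}4.png",viewer.camera(n)[:,:,::-1])
a=cv2.imread("pics/scene4.png")[105:255,215:425]
b=cv2.imread("pics/top4.png")[165:275,190:410]
cv2.imwrite("pics/c4.png",np.vstack([cv2.resize(a,(640,457))[:340],cv2.resize(b,(640,320))[:250]]))
```

```text
pick 2 gap 53.6 t 21.12
place b2 gap 53.2 hit True z 42.6 t 24.79
pick 3 gap 53.1 t 29.05
place a1 gap 53.5 hit True z 43.2 t 32.46
33.3583
```

View pics/c4.png

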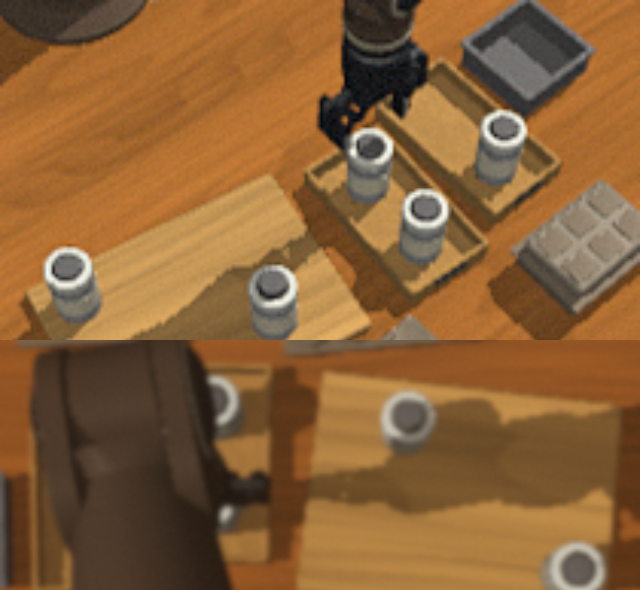

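The near tray holds two upright canisters, at zoomed scene (370,165) and (424,225), and the far tray has one at (500,148). The last two are canister 1 to tray b and canister 4 to the bin.

Run:
```python
from h import *
arm.grip(85)
pick(1); place("b1",yaw=yB)
arm.grip(85)
pick(4,h=41); place("bin",floor=4,h=41,yaw=np.radians(2))
arm.move_to([330,330,240],Q2)
print(arm.read_time(),arm.read_force())
for n in("scene","top"): cv2.imwrite(f"pics/{n}5.png",viewer.camera(n)[:,:,::-1])
a=cv2.imread("pics/scene5.png")[105:255,215:425]
b=cv2.imread("pics/top5.png")[165:275,140:360]
cv2.imwrite("pics/c5.png",np.vstack([cv2.resize(a,(640,457))[:310],cv2.resize(b,(640,320))[:280]]))
```

```text
pick 1 gap 53.4 t 36.48
place b1 gap 53.3 hit True z 42.8 t 40.47
pick 4 gap 54.2 t 44.30
place bin gap 54.4 hit True z 46.2 t 48.23
49.9833 [-0.51640158  0.26371249 -0.03490806]
```

View pics/c5.png

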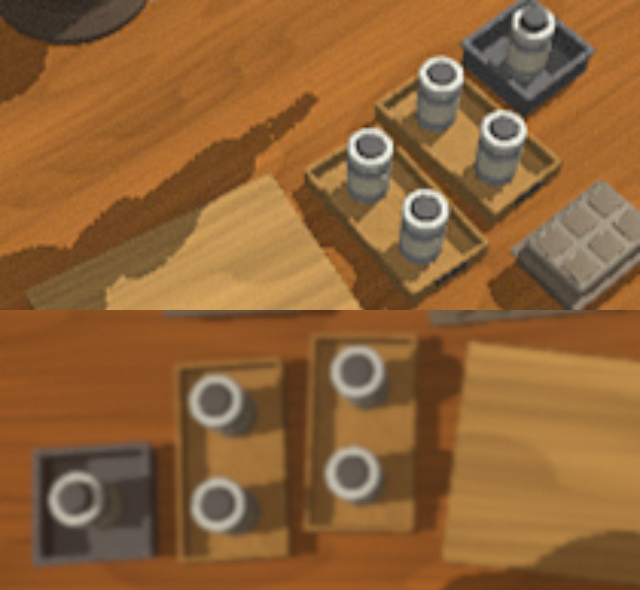

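View pics/scene5.png

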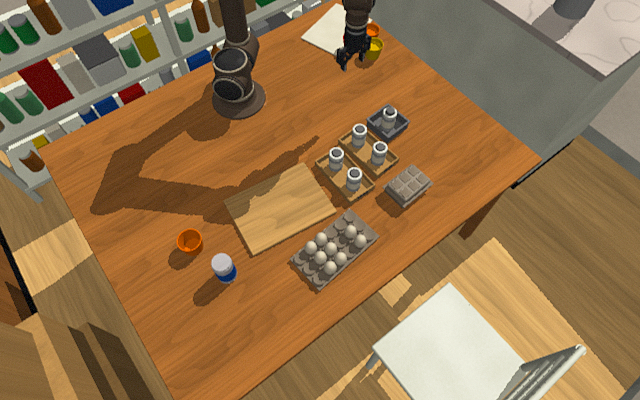

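Run:
```python
from h import *
np.set_printoptions(precision=1,suppress=True)
f=lambda u,v:(140+u/2.909,165+(v-310)/2.909)
for nm,p,z,c in (("bin",(75,498),98,(496,395)),("b2",(216,403),97,(545,252)),("b1",(219,505),97,(545,252)),("a2",(358,374),97,(573,109)),("a1",(352,474),97,(573,109))):
    r=ray("top",f(*p),z)[:2]; print(nm,r,np.linalg.norm(r-np.array(c)))
print(arm.read_position(),arm.read_dq().max())
```

```text
bin [494.8 396.6] 2.0120305537125716
b2 [593.9 254.5] 49.016008049093195
b1 [486.5 247.6] 58.67508709584741
a2 [624.  105.7] 51.07647379405711
a1 [517.7 110.4] 55.33083605421321
[330.7 330.2 238.3] 0.008710083822946002
```

All five are within limits: 49–59 mm from their tray centres (limit 85) and 2 mm from the bin centre (limit 45). They stand upright, and the can and cup haven't moved in the image. Handing in.

Run:
```python
from plant import arm
arm.close_job(); print(arm.read_time())
```

```text
the job is handed in; nothing more can be done
the job is handed in; nothing more can be done
```

I pressed all five buttons home with 9–11 N and felt the rubber stop each time, at TCP z of about 108.2 mm. Four latches held and one, canister 4, sprang back. I dealt the good ones out in turn, two to each tray (5 to a, 2 to b, 3 to a, 1 to b). Canister 4 went into the grey bin. The clock read about 50 s of the allowed 72 just before I handed in; `close_job` gives no verdict.

**Last checks:**
- **Positions:** in the top view the tray canisters are 49–59 mm from their tray centres (limit 85), and the bin canister is 2 mm from the bin centre (limit 45).
- **State:** all five look upright and released, the tray buttons look down and the bin button up. The tool force was near zero with the arm clear.
- **Bystanders:** the can, cup, eggs and carton look unmoved; I checked them by eye only.
- **Latches:** the two tests agreed on canister 4. It alone kept a spring force after release (1.8 N against at most 0.5 N) and looked unchanged in the images.

**Disagreements:**
- **Cameras:** before I moved anything, the two cameras disagreed by 4–9 mm in x, more than the stated 2 mm calibration. I used the mean, which was within the grasp and press tolerances.
- **Contact heights:** the set-down contacts came 0.3–1.2 mm above the nominal heights.

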